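# Clear the board, find the full tin by its weight and hold it up

### The arm

A 7-joint arm with a two-finger parallel gripper is mounted at the origin on the work surface; the furniture and walls round the work are solid. World frame = base frame: x ahead of the robot, y to its left, z up, the work surface at z = 0. Lengths are in mm, angles in rad, forces in N, time in s.
With the tool pointing down it reaches from about 425 to 800 mm from the base axis. Payload 8.3 kg.
Tool frame: the origin (TCP) lies midway between the tips of the shut fingers; the grasp point (between the pads) lies 19 mm behind it; z points along the fingers, y is the line along which they close (so a half turn about z gives the same grasp; the last joint's range is limited). The gripper opens to 85 mm and grips with 20 to 120 N. Pads are 22 mm wide; open, the fingers measure 114 mm over their backs; the gripper's body (76 mm by 85 mm) begins 54 mm behind the grasp point. The pads swing forward as they close: fully open they stand 13 mm farther back than shut.
Start: joints at [-1.308, 0.383, 0.016, 1.37, -0.006, 1.388, -0.046], TCP at [199.99, 592.121, 231.279] pointing down, gripper open.
Joint ranges: [-2.95, 2.95], [-0.25, 2.06], [-1.52, 1.56], [0.18, 2.33], [-1.44, 4.58], [0.02, 2.06], [-3.01, 3.01]. Speed limits (rad/s): [2.39, 2.39, 3.01, 3.01, 3.14, 3.14, 3.14].

### API

Orientations are given as [roll, pitch, yaw] about the fixed x, y, z axes, in that order (R = Rz(yaw) Ry(pitch) Rx(roll)).
In Python, from bench import state, camera, close_job gives the robot as it stands.
- The arm moves only by the shell command python3 -m handwheel 'ROWS' [FORCE]. ROWS is JSON, a list that holds one entry, the list of rows, each a list of 7 numbers: the turn, a rotation vector about the tool's x, y, z each as a share of 180 degrees, from -1 to 1, then the shift along the tool's x, y, z each as a share of 250 mm, from -1 to 1, then the gripper command: -1 is fully open, 1 is shut, values between are in proportion. In form: [[[rx, ry, rz, tx, ty, tz, grip], ...]]. A call has 1 to 12 rows; each row is the pose to reach, as a shift and turn from the pose commanded when the call began, along the tool's axes at that moment, turning the shorter way round; what a row does not reach only later rows make up. A row lasts 1/12 s, in which the tool goes at most 41.7 mm and 7.16 degrees, less where a joint would pass 70% of its speed; a pose out of reach is approached as far as the arm can. A call with a number of a shift or a turn outside -1 to 1 is refused whole. A call with a gripper value outside its range is refused whole. The fingers move at their own pace and stop on an object; FORCE is the grip in N (left out, the last holds). Time passes only in rows, so rows that repeat a pose let the fingers close. It gives the time, the measured TCP pose, the force, the opening and the grip force at its end, in the units of the state.
- state(): the state, without advancing time (a new reading comes with each control period).
- camera(name): name is "scene" or "top"; returns a dict with "color" (420x560x3 uint8, red, green, blue), "K" (3x3 intrinsics, pixels), "xyz" and "rotation" of the camera in the world. Camera axes: x right, y up, looking along -z (the intrinsics and any distortion apply to the point x, -y, -z); pixel columns grow to the right and rows downward; lengths in mm; the calibration is good to about 2 mm. A picture is of the moment at which its call begins. There is no depth.
- close_job(): hands the job in; it is judged then, once.
The state is a dict: "clock": time; "joints": joint angles; "joint_vel": joint speeds; "effort": joint torques, N m; "tcp_pos": TCP position; "tool_rot": TCP orientation; "force": force on the tool from outside, world axes, zero at the start; "torque": the same for the moment, N m; "opening": finger opening in mm; "grasp_force": force on a finger pad.
Only numpy, scipy, OpenCV 4.12 (cv2) and the standard library are available. Lean on these libraries where they do the work, as an engineer would, in place of code of your own. Each camera call takes 0.05 s, during which the arm holds its last target. There are 200 camera calls.

### The job

Wipe the four dark wood chips off the wooden board with the scraper held in the gripper, then stand the scraper on the table, off the board. Two of the three identical yellow tins are nearly empty and one is full: lift them to feel which, stand the two light ones upright on the cleared board and finish holding the full one up in the gripper, upright and well clear of everything (foot at least 15 cm above the table top); do not put it down. Keep the tins from tipping over, and leave the egg cup, the white pot and the egg timer where they are.

Things in the scene. Friction and masses are not known exactly. Their poses are not given: they have to be found in the camera images.
- board: wooden board lying fixed on the table, 220 mm (its x) by 300 mm (its y), 22 mm thick; origin at the centre of its underside; z up. It lies with its long side (its y) pointing roughly away from or towards the robot and its x roughly to the robot's left
- scraper_grip (a point): wooden hand scraper, 200 g, standing on the left end of the board as the robot sees it (towards the board's own +x): a block 150 mm long (its y), 30 mm thick (its x), 24 mm tall with a rubber lip underneath, and on it a grip rib 22 mm thick (its x), 100 mm long (its y); 62 mm tall in all. The point lies inside the rib, 45 mm above the lip's underside, on the middle line; z up
- tin_a_center (a point): one of three identical closed mustard-yellow tins, round, 45 mm across, 70 mm tall, with a fixed lid of slightly smaller width at the top; the point is its centre, 35 mm above its foot, z up. Any of the three may be the full one: the full tin weighs 500 to 700 g, the two nearly empty ones 120 to 180 g
- tin_b_center (a point): one of three identical closed mustard-yellow tins, round, 45 mm across, 70 mm tall, with a fixed lid of slightly smaller width at the top; the point is its centre, 35 mm above its foot, z up. Any of the three may be the full one: the full tin weighs 500 to 700 g, the two nearly empty ones 120 to 180 g
- tin_c_center (a point): one of three identical closed mustard-yellow tins, round, 45 mm across, 70 mm tall, with a fixed lid of slightly smaller width at the top; the point is its centre, 35 mm above its foot, z up. Any of the three may be the full one: the full tin weighs 500 to 700 g, the two nearly empty ones 120 to 180 g
- egg_cup: bystander: white porcelain egg cup, 47 mm across, 56 mm tall, loose; origin under its centre
- sugar_pot: bystander: white lidded porcelain pot, 69 mm across, 94 mm tall, loose; origin under its centre
- egg_timer: bystander: cream egg-shaped timer, 58 mm across, 51 mm tall, loose; origin under its centre
- chip1_center (a point): loose flat chip of dark wood, about 20 x 17 x 6 mm, 12 g, lying on the board to the right of the scraper (towards the board's own -x) and within 45 mm of the line along the board's x through its middle; the point is its centre, 3 mm above its underside
- chip2_center (a point): loose flat chip of dark wood, about 20 x 17 x 6 mm, 12 g, lying on the board to the right of the scraper (towards the board's own -x) and within 45 mm of the line along the board's x through its middle; the point is its centre, 3 mm above its underside
- chip3_center (a point): loose flat chip of dark wood, about 20 x 17 x 6 mm, 12 g, lying on the board to the right of the scraper (towards the board's own -x) and within 45 mm of the line along the board's x through its middle; the point is its centre, 3 mm above its underside
- chip4_center (a point): loose flat chip of dark wood, about 20 x 17 x 6 mm, 12 g, lying on the board to the right of the scraper (towards the board's own -x) and within 45 mm of the line along the board's x through its middle; the point is its centre, 3 mm above its underside
Mind the look-alikes: they are no part of the job. Leave any red look-alike of the part that bears tin_c_center alone.

How it is judged:
By the outcome, as a careful person would: the job done as asked, in the order asked, and still so for the second after the job is handed in, while the arm keeps its last pose, push and grip.
It also fails if it takes over 72 s, if anything falls off the work surface, if the arm or the gripper's body presses on something with over 40 N, if the wrist force passes 120 N, or if a joint passes its speed limit or range.

## Working session

There is one attempt and no reset: what is moved stays moved. The work goes in short steps, Python scripts to look and compute and a shell command to move; the robot and the scene stay as the last step left them, time stands still between calls to the robot, and variables do not carry over. Pictures are saved under pics/ and viewed, at most 10 in all, crops included, and the job is handed in when it is done.

```bash
mkdir -p pics; ls; python3 - <<'E'
from bench import state,camera
import cv2
print(state())
for n in("scene","top"):
    c=camera(n);cv2.imwrite(f"pics/{n}0.png",c["color"][:,:,::-1]);print(n,c["K"],c["xyz"],c["rotation"],c.keys())
E
```

```text
pics
{'clock': 0.0, 'joints': array([-1.30789121,  0.38424787,  0.01641559,  1.37118708, -0.00629912,
        1.38821038, -0.04650239]), 'joint_vel': array([ 4.66148614e-05, -6.30696770e-04, -1.36789792e-03, -2.85438280e-04,
        3.00992668e-05, -1.71911775e-04,  5.98603563e-04]), 'effort': array([-2.80521017e-04, -6.27568746e+01,  8.43958799e-01, -3.71835423e+01,
        1.64494675e-02,  1.38947638e-02, -3.77566232e-05]), 'tcp_pos': array([199.86864277, 591.63103418, 230.25825167]), 'tool_rot': array([-3.13959070e+00,  5.43530170e-05,  2.81581031e+00]), 'force': array([ 0.40925652, -0.24733781, -0.56600499]), 'torque': array([ 0.00287358,  0.02902711, -0.02863319]), 'grasp_force': 0.0, 'opening': 85.57433572086028}
scene [[445.68397796   0.         278.51048541]
 [  0.         445.68397796 206.12747159]
 [  0.           0.           1.        ]] [  42.41237913 -313.56014428  707.29487055] [ 0.77629189 -0.00641676 -0.9405826 ] dict_keys(['color', 'K', 'xyz', 'rotation'])
top [[421.62509937   0.         278.73474722]
 [  0.         421.62509937 199.26110205]
 [  0.           0.           1.        ]] [ 359.66973369   69.04962017 1014.80659663] [ 2.05418369e-01 -4.96543726e-05 -1.62579834e+00] dict_keys(['color', 'K', 'xyz', 'rotation'])
```

View pics/scene0.png

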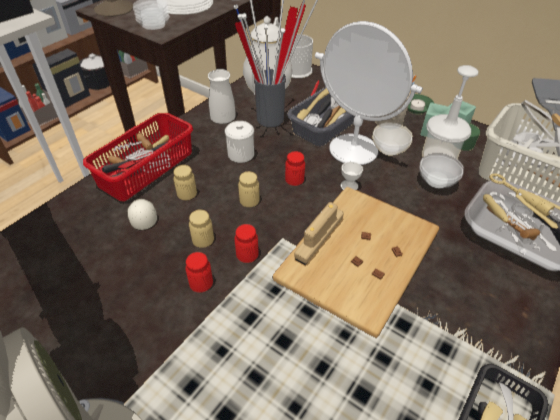

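View pics/top0.png

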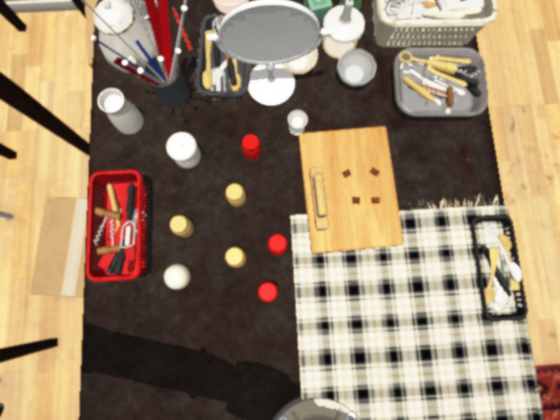

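The top view shows three yellow tins at about (235,195), (181,226) and (235,257). The red look-alikes are at (251,147), (278,244) and (268,292). The board is centred near (350,188) with the scraper at (319,198) and chips around (362,185). The egg cup is at (297,120), the pot at (183,150) and the timer at (177,277).

```bash
cat > h.py <<'E'
import numpy as np,cv2
from scipy.spatial.transform import Rotation as R
from bench import state,camera
class Cam:
    def __init__(s,n):
        c=camera(n);s.img=c["color"];s.K=np.array(c["K"]);s.p=np.array(c["xyz"]);s.R=R.from_euler("xyz",c["rotation"]).as_matrix()
        s.hsv=cv2.cvtColor(s.img,cv2.COLOR_RGB2HSV)
    def ray(s,uv,z):
        d=np.linalg.inv(s.K)@[uv[0],uv[1],1];d=s.R@(d*[1,-1,-1]);return (s.p+d*(z-s.p[2])/d[2])[:2]
    def px(s,P):
        q=s.R.T@(np.array(P,float)-s.p);q=s.K@(q*[1,-1,-1]);return q[:2]/q[2]
    def blobs(s,lo,hi,amin=20,roi=None):
        m=cv2.inRange(s.hsv,np.array(lo),np.array(hi))
        if roi is not None:
            k=np.zeros_like(m);cv2.fillPoly(k,[np.array(roi,np.int32)],255);m&=k
        cs,_=cv2.findContours(m,cv2.RETR_EXTERNAL,cv2.CHAIN_APPROX_NONE)
        return [(c,cv2.contourArea(c),np.array([(M:=cv2.moments(c))["m10"],M["m01"]])/M["m00"]) for c in cs if cv2.contourArea(c)>=amin]
def toTool(d):  # world mm shift -> tool-axis share of 250
    return np.round(R.from_euler("xyz",state()["tool_rot"]).inv().apply(d)/250,3)
E
python3 - <<'E'
from h import *
np.set_printoptions(precision=1,suppress=True)
t=Cam("top");s=Cam("scene")
for n,c,a in(("top",t,60),("scene",s,100)):
    print(n)
    for cn,a1,b1 in(("yel",(18,70,90),(32,255,255)),("red",(0,180,100),(6,255,255))):
        for k,ar,uv in c.blobs(a1,b1,a):
            x,y,w,h=cv2.boundingRect(k);print(cn,ar,uv,(x,y,w,h),c.ray(uv,35))
for uv in((235,195),(319,180),(350,145),(346,173)):print(t.hsv[uv[1],uv[0]],uv)
a=cv2.resize(t.img[115:265,285:415],None,fx=4,fy=4,interpolation=2)
b=cv2.resize(s.img[180:330,270:445],None,fx=4,fy=4,interpolation=2)[:600,:]
o=np.zeros((600,700+520,3),np.uint8)
cv2.imwrite("pics/bt.png",a[:,:,::-1]);cv2.imwrite("pics/bs.png",b[:,:,::-1])
E
```

```text
top
yel 95.5 [514.  284.5] (509, 276, 12, 15) [ 336.1 -466.5]
yel 363.0 [491.2 274.6] (484, 247, 15, 56) [ 360.9 -418. ]
yel 341.5 [234.8 256.9] (224, 246, 22, 22) [433.5 166.4]
yel 155.5 [505.9 243.5] (499, 234, 14, 27) [ 429.8 -463.5]
yel 382.5 [180.6 225.6] (169, 215, 24, 22) [513.1 290.8]
yel 79.5 [112.3 198. ] (107, 185, 11, 27) [588.3 452.4]
yel 367.5 [235.1 194.4] (225, 183, 21, 24) [581.1 160.9]
yel 9901.5 [349.  191.1] (300, 129, 104, 123) [ 574.2 -110.5]
yel 18306.0 [ 36.6 270.9] (0, 101, 88, 319) [426.5 621.2]
yel 230.0 [418.2  88.6] (403, 76, 31, 26) [ 827.7 -307.5]
yel 166.0 [235.6  77.3] (229, 58, 13, 34) [883.7 149.3]
yel 846.0 [438.1  65.1] (398, 51, 74, 36) [ 889.1 -365.8]
yel 352.5 [207.1  62.8] (202, 29, 11, 61) [927.8 220.3]
yel 7709.5 [53.3 63.1] (0, 10, 94, 132) [948.5 611.1]
yel 19286.5 [529.4 149.4] (476, 0, 84, 364) [ 653.7 -558.2]
red 61.5 [555.8 393.8] (552, 387, 8, 13) [ 100.7 -517.6]
red 92.0 [546.6 380.1] (539, 375, 14, 15) [ 129.6 -503. ]
red 314.0 [267.4 291.5] (257, 281, 21, 22) [351.4  95.3]
red 320.0 [277.1 243.9] (267, 233, 21, 22) [458.   67.3]
re
[... 841 characters left out ...]
182, 88, 25, 24) [771.8 513.5]
yel 1060.0 [146.2  99.2] (127, 77, 40, 48) [695.3 608.9]
yel 133.5 [64.8 64.7] (51, 57, 28, 17) [679.2 953.1]
yel 753.0 [198.8  66.1] (178, 47, 38, 39) [917.4 620.4]
yel 641.0 [234.3  56.5] (225, 33, 21, 51) [1029.1  573.2]
yel 17189.5 [461.6  43.5] (304, 0, 256, 125) [1548.8   29.2]
yel 115.5 [306.3  11.5] (298, 0, 17, 33) [1456.2  584.8]
yel 147.0 [289.2   7.5] (282, 0, 21, 27) [1447.8  656.7]
red 794.5 [198.4 271.9] (186, 252, 27, 40) [353.2  90.5]
red 696.0 [246.  243.1] (235, 225, 23, 37) [458.8  63.3]
red 530.5 [294.6 168.1] (285, 151, 20, 34) [699.8 114.6]
[ 25 101 249] (235, 195)
[ 20 129 235] (319, 180)
[ 19 133 242] (350, 145)
[ 10 169 131] (346, 173)
```

View pics/bt.png

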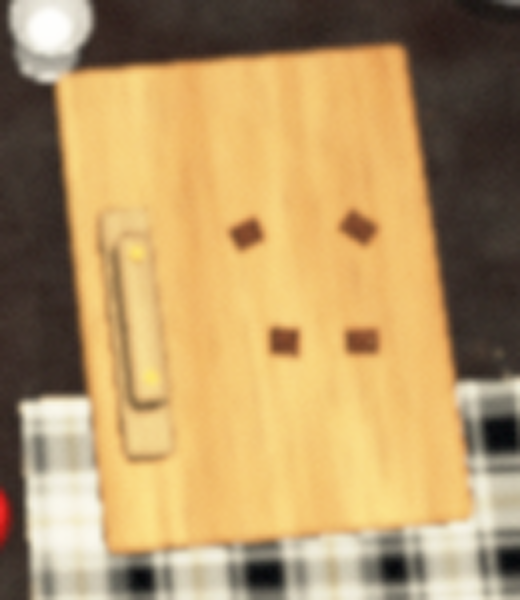

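View pics/bs.png

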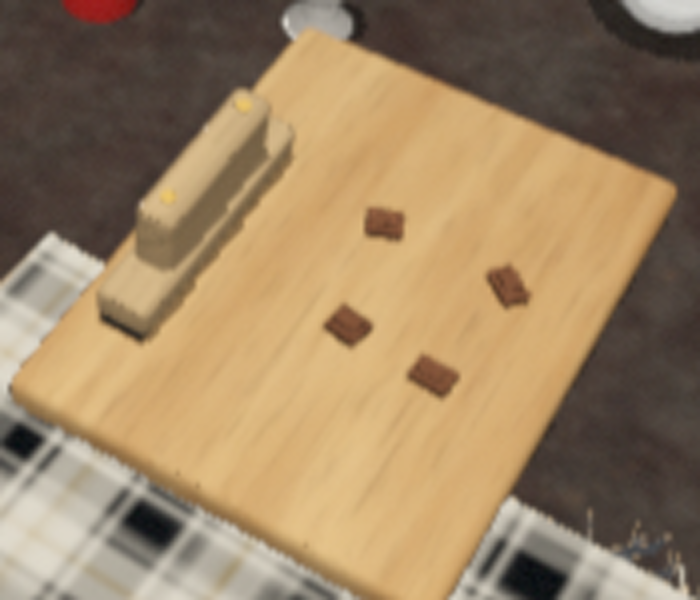

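```bash
python3 - <<'E'
from h import *
np.set_printoptions(precision=1,suppress=True)
t=Cam("top");s=Cam("scene")
T=lambda u,v,z:t.ray((285+u/4,115+v/4),z)
S=lambda u,v,z:s.ray((270+u/4,180+v/4),z)
bt=np.array([T(*c,22) for c in((57,78),(403,44),(470,515),(108,552))]);print(bt,bt.mean(0))
print("sides",[np.linalg.norm(bt[i]-bt[i-1]) for i in range(4)])
print("S far right/farleft/nearleft",S(676,188,22),S(310,30,22),S(12,392,22))
for f,p in((T,((137,253),(151,377))),(S,((244,104),(167,196)))):
    a,b=[f(*q,84) for q in p];d=a-b;print("rib",a,b,(a+b)/2,np.degrees(np.arctan2(d[1],d[0])))
e=[bt[0]-bt[3],bt[1]-bt[2]];print("board y angle",[np.degrees(np.arctan2(x[1],x[0])) for x in e],[np.degrees(np.arctan2(*(x[::-1]))) for x in(bt[0]-bt[1],bt[3]-bt[2])])
for c in((246,233),(359,227),(284,341),(362,341)):print("chip T",T(*c,26))
for c in((385,223),(508,286),(348,326),(433,375)):print("chip S",S(*c,26))
for n,uv,z in(("cup",(297.5,119),50),("pot",(182,148),90),("timer",(177,277),25)):print(n,t.ray(uv,z))
for n,uv,z in(("cup",(351,168),50),("pot",(240,127),90),("timer",(142,214),25)):print(n,s.ray(uv,z))
E
```

```text
[[ 727.5   -2.3]
 [ 738.  -219.3]
 [ 443.4 -227.3]
 [ 433.5  -13.1]] [ 585.6 -115.5]
sides [np.float64(294.23114313108243), np.float64(217.25479770882342), np.float64(294.7149089166648), np.float64(214.44499193268675)]
S far right/farleft/nearleft [ 737.  -222.9] [728.4 -10.8] [431.2 -22.7]
rib [597.1 -36.5] [525. -39.] [561.  -37.8] 1.9789716445148382
rib [600.8 -38.7] [527.8 -41.3] [564.3 -40. ] 1.996425993075488
board y angle [np.float64(2.1071450810679546), np.float64(1.5618052191428904)] [np.float64(92.76372809793287), np.float64(92.64663782899065)]
chip T [ 620.7 -110.1]
chip T [ 620.7 -178.9]
chip T [ 552.8 -126.9]
chip T [ 550.2 -173.5]
chip S [ 623.  -114.3]
chip S [ 622.7 -182. ]
chip S [ 554.8 -131. ]
chip S [ 553.2 -177. ]
cup [757.1   1.4]
pot [684.5 273.8]
timer [395.4 302.3]
cup [761.3   2.8]
pot [691.1 266.7]
timer [396.9 295. ]
```

```bash
python3 -m handwheel '[[[0,0,-0.115,-0.727,-0.641,0,-1],[0,0,-0.115,-0.727,-0.641,0,-1],[0,0,-0.115,-0.727,-0.641,0,-1],[0,0,-0.115,-0.727,-0.641,0,-1],[0,0,-0.115,-0.727,-0.641,0,-1],[0,0,-0.115,-0.727,-0.641,0,-1]]]' 60
python3 -m handwheel '[[[0,0,0,-0.454,-0.856,0,-1],[0,0,0,-0.454,-0.856,0,-1],[0,0,0,-0.454,-0.856,0,-1],[0,0,0,-0.454,-0.856,0,-1],[0,0,0,-0.454,-0.856,0,-1],[0,0,0,-0.454,-0.856,0,-1]]]'
python3 - <<'E'
from h import *
print(toTool(np.array([562.5,-39,130])-state()["tcp_pos"]))
t=Cam("top");s=Cam("scene")
a=cv2.resize(t.img[170:310,150:300],None,fx=3.5,fy=3.5)[:,:400];b=cv2.resize(s.img[150:300,160:270],None,fx=3.27,fy=3.27)[:490,:390]
cv2.imwrite("pics/tins.png",np.hstack([a,b[:a.shape[0]]])[:,:,::-1] if b.shape[0]>=a.shape[0] else np.hstack([a[:b.shape[0]],b])[:,:,::-1])
E
```

```text
clock: 0.8
tcp_pos: [322.5, 379.1, 231.5]
tool_rot: [-3.142, 0.0, -3.108]
force: [1.8, 0.3, -0.9]
opening: 85.1
grasp_force: 0.0
clock: 1.3
tcp_pos: [443.1, 169.0, 231.7]
tool_rot: [3.142, 0.001, -3.108]
force: [0.8, -0.2, 0.1]
opening: 85.3
grasp_force: 0.0
[-0.449 -0.848  0.407]
```

View pics/tins.png

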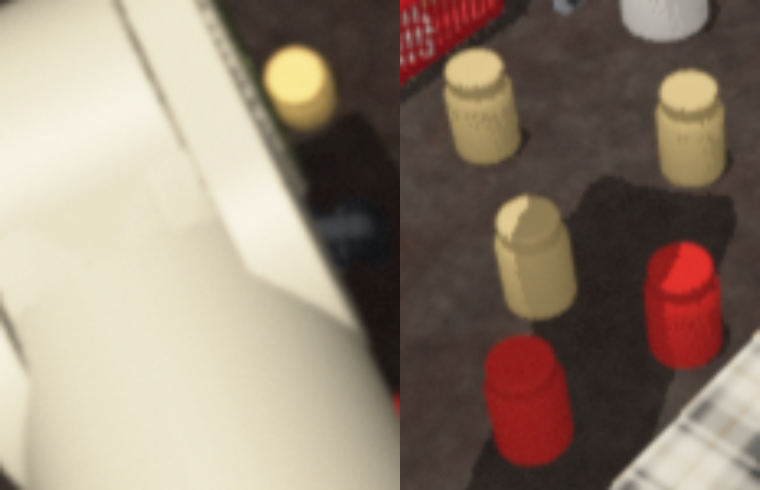

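The scene crop shows three yellow tins at scene pixels (184,182), (248,189) and (200,228), all matching the mustard-yellow description. The red ones at (246,243), (198,272) and (295,168) are look-alikes and I'll leave them alone. Next I go to the scraper.

```bash
python3 -m handwheel '[[[0,0,0,-0.449,-0.848,0.2,-1],[0,0,0,-0.449,-0.848,0.4,-1],[0,0,0,-0.449,-0.848,0.4,-1],[0,0,0,-0.449,-0.848,0.4,-1],[0,0,0,-0.449,-0.848,0.4,-1],[0,0,0,-0.449,-0.848,0.4,-1],[0,0,0,-0.449,-0.848,0.4,-1],[0,0,0,-0.449,-0.848,0.4,-1]]]'
python3 - <<'E'
from h import *
print(toTool(np.array([562.5,-39,51])-state()["tcp_pos"]))
E
```

```text
clock: 2.07
tcp_pos: [561.2, -39.3, 129.3]
tool_rot: [-3.139, -0.003, -3.112]
force: [-0.7, 0.6, 0.5]
opening: 85.1
grasp_force: 0.0
[-0.006  0.002  0.313]
```

```bash
python3 -m handwheel '[[[0,0,0,0,0,0.15,-1],[0,0,0,0,0,0.31,-1],[0,0,0,0,0,0.31,-1],[0,0,0,0,0,0.31,0],[0,0,0,0,0,0.31,1],[0,0,0,0,0,0.31,1],[0,0,0,0,0,0.31,1],[0,0,0,0,0,0.31,1],[0,0,0,0,0,0.31,1],[0,0,0,0,0,0.31,1]]]' 60
```

```text
clock: 2.9
tcp_pos: [562.7, -35.5, 55.5]
tool_rot: [3.141, 0.003, -3.106]
force: [-1.0, 0.4, 7.8]
opening: 21.2
grasp_force: 58.6
```

```bash
python3 -m handwheel '[[[0,0,0,0,0,-0.06,1],[0,0,0,-0.1,0,-0.06,1],[0,0,0,-0.1,0,-0.06,1],[0,0,0,-0.1,0,-0.06,1]]]'
python3 - <<'E'
from h import *
t=Cam("top");s=Cam("scene");print(state()["tcp_pos"],state()["force"])
cv2.imwrite("pics/g.png",cv2.resize(s.img[120:320,240:460],None,fx=3,fy=3)[:,:,::-1])
E
```

```text
clock: 3.23
tcp_pos: [587.4, -34.4, 69.0]
tool_rot: [-3.141, 0.001, -3.106]
force: [-0.7, -0.0, -1.7]
opening: 21.0
grasp_force: 59.4
[585.95011038 -34.82810138  68.44707836] [ 0.59426453 -0.05262132 -2.71795747]
```

View pics/g.png

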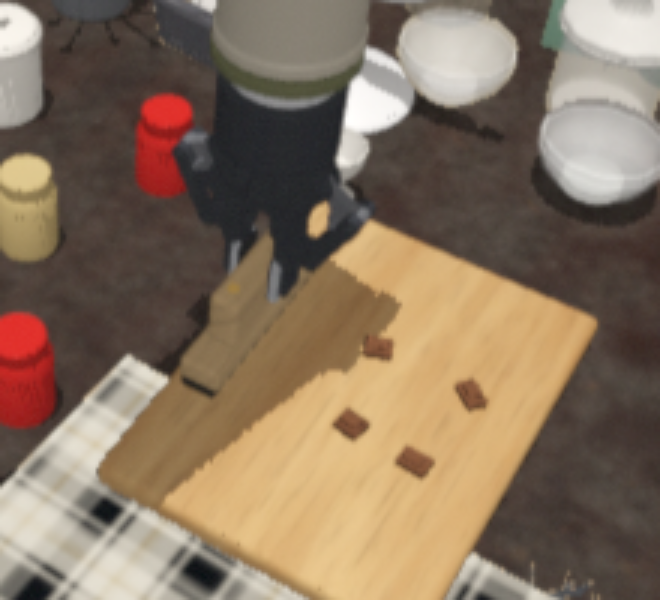

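The scraper is held level and clear of the board, with all four chips ahead of it. I'll lower it and sweep.

```bash
python3 -m handwheel '[[[0,0,0,0,0,0.03,1],[0,0,0,0,0,0.056,1],[0,0,0,0,0,0.056,1],[0,0,0,0,0,0.056,1]]]'
```

```text
clock: 3.67
tcp_pos: [586.3, -35.2, 55.4]
tool_rot: [3.141, 0.0, -3.107]
force: [-5.2, -0.6, 10.6]
opening: 21.2
grasp_force: 61.6
```

```bash
python3 -m handwheel '[[[0,0,0,0,-0.03,0,1],[0,0,0,0,-0.08,0,1],[0,0,0,0,-0.14,0,1],[0,0,0,0,-0.2,0,1],[0,0,0,0,-0.26,0,1],[0,0,0,0,-0.32,0,1],[0,0,0,0,-0.38,0,1],[0,0,0,0,-0.44,0,1],[0,0,0,0,-0.5,0,1]]]'
python3 -m handwheel '[[[0,0,0,0,-0.06,0,1],[0,0,0,0,-0.12,0,1],[0,0,0,0,-0.18,0,1],[0,0,0,0,-0.24,0,1],[0,0,0,0,-0.3,0,1],[0,0,0,0,-0.34,0,1],[0,0,0,0,-0.35,0,1],[0,0,0,0,-0.35,0,1]]]'
```

```text
clock: 4.42
tcp_pos: [592.2, -157.1, 55.4]
tool_rot: [3.138, 0.002, -3.104]
force: [-2.3, 21.5, 17.8]
opening: 21.2
grasp_force: 62.8
clock: 5.08
tcp_pos: [593.0, -248.2, 53.8]
tool_rot: [-3.141, -0.002, -3.108]
force: [-0.4, 0.0, -1.9]
opening: 20.8
grasp_force: 59.8
```

```bash
python3 - <<'E'
from h import *
s=Cam("scene");print(state()["tcp_pos"],state()["force"])
cv2.imwrite("pics/sw.png",cv2.resize(s.img[150:350,260:480],None,fx=3,fy=3)[:,:,::-1])
E
```

```text
[ 593.24031744 -247.10090108   53.77173178] [-1.08687664  0.07958434 -1.42513402]
```

View pics/sw.png

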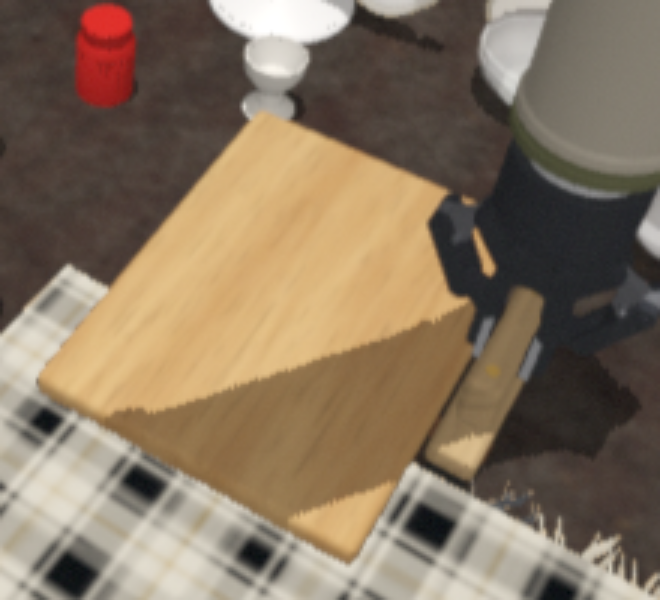

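The board looks clear. I'll lift, move to the right, and check where the chips went before standing the scraper down.

```bash
python3 -m handwheel '[[[0,0,0,0,0,-0.15,1],[0,0,0,0,0,-0.28,1],[0,0,0,-0.1,-0.1,-0.28,1],[0,0,0,-0.2,-0.25,-0.28,1],[0,0,0,-0.22,-0.39,-0.28,1],[0,0,0,-0.22,-0.39,-0.28,1],[0,0,0,-0.22,-0.39,-0.28,1],[0,0,0,-0.22,-0.39,-0.28,1]]]'
python3 - <<'E'
from h import *
np.set_printoptions(precision=1,suppress=True)
t=Cam("top");s=Cam("scene");print(state()["tcp_pos"],state()["force"])
a=cv2.resize(t.img[60:260,285:525],None,fx=3,fy=3);b=s.img
cv2.imwrite("pics/ch.png",a[:,:,::-1])
for c in(t,s):
  for k,ar,uv in c.blobs((4,110,60),(14,255,175),5):
    p=c.ray(uv,3)
    if ar<150 and 400<p[0]<800 and -420<p[1]<-20:print(ar,uv,p)
E
```

```text
clock: 5.8
tcp_pos: [652.3, -341.8, 123.4]
tool_rot: [3.14, -0.002, -3.106]
force: [0.3, 0.2, -1.7]
opening: 21.1
grasp_force: 60.1
[ 653.1 -340.4  124.4] [ 0.3  0.1 -2. ]
10.5 [406.6 195.9] [ 561.3 -256.4]
28.0 [398.5 196.5] [ 561.  -236.4]
13.0 [402.6 180.6] [ 600.5 -251.1]
30.5 [400.3 170.3] [ 627.  -248.5]
17.0 [327.2 129.4] [744.3 -75.5]
15.5 [385.1 134.3] [ 723.1 -220.7]
45.5 [418.5 298.1] [ 565.1 -257.7]
50.5 [408.3 293.7] [ 562.8 -238.4]
41.5 [425. 283.] [ 603.8 -253.8]
54.0 [429.  273.9] [ 628.5 -251.7]
```

View pics/ch.png

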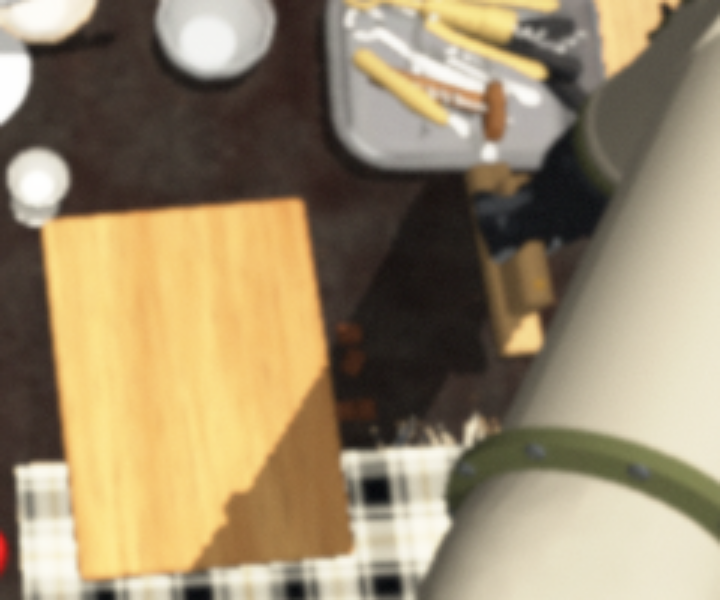

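All four chips lie on the table beyond the board edge, at crop pixels (348,335), (352,362), (355,408). The fourth is merged with the last, and the blob fit separates it. I'll stand the scraper down on the bare table between the chips and the tray.

```bash
python3 -m handwheel '[[[0,0,0,0.03,0,0.12,1],[0,0,0,0.04,0,0.24,1],[0,0,0,0.04,0,0.32,1],[0,0,0,0.04,0,0.35,1],[0,0,0,0.04,0,0.358,1],[0,0,0,0.04,0,0.362,1],[0,0,0,0.04,0,0.362,1]]]'
```

```text
clock: 6.48
tcp_pos: [643.6, -342.4, 35.5]
tool_rot: [-3.141, 0.002, -3.105]
force: [0.9, -0.6, -2.1]
opening: 21.0
grasp_force: 60.0
```

```bash
python3 -m handwheel '[[[0,0,0,0,0,0.005,1],[0,0,0,0,0,0.01,1],[0,0,0,0,0,0.01,1]]]'
```

```text
clock: 6.73
tcp_pos: [643.5, -343.1, 33.4]
tool_rot: [-3.141, 0.002, -3.106]
force: [-0.0, 1.1, 4.4]
opening: 21.2
grasp_force: 60.8
```

```bash
python3 -m handwheel '[[[0,0,0,0,0,0,-0.5],[0,0,0,0,0,0,-1],[0,0,0,0,0,0,-1],[0,0,0,0,0,0,-1],[0,0,0,0,0,-0.04,-1],[0,0,0,0,0,-0.16,-1],[0,0,0,0,0,-0.32,-1],[0,0,0,0,0,-0.48,-1],[0,0,0,0,0,-0.64,-1],[0,0,0,0,0,-0.64,-1]]]'
python3 - <<'E'
from h import *
print(toTool(np.array([581.5,159,200])-state()["tcp_pos"]))
E
```

```text
clock: 7.57
tcp_pos: [645.4, -345.4, 203.6]
tool_rot: [-3.134, 0.013, -3.106]
force: [0.9, -0.4, 2.7]
opening: 85.3
grasp_force: 0.0
[ 0.184  2.025 -0.004]
```

```bash
python3 -m handwheel '[[[0,0,0,0.09,1,0,-1],[0,0,0,0.09,1,0,-1],[0,0,0,0.09,1,0,-1],[0,0,0,0.09,1,0,-1],[0,0,0,0.09,1,0,-1],[0,0,0,0.09,1,0,-1],[0,0,0,0.09,1,0,-1]]]'
python3 -m handwheel '[[[0,0,0,0.09,1,0,-1],[0,0,0,0.09,1,0,-1],[0,0,0,0.09,1,0,-1],[0,0,0,0.09,1,0,-1],[0,0,0,0.09,1,0,-1],[0,0,0,0.09,1,0,-1],[0,0,0,0.09,1,0,-1],[0,0,0,0.09,1,0,-1]]]'
python3 - <<'E'
from h import *
print(toTool(np.array([581.5,159,110])-state()["tcp_pos"]))
s=Cam("scene")
for k,ar,uv in s.blobs((18,70,90),(32,255,255),100):
    if 150<uv[0]<280 and 150<uv[1]<250: print(ar,uv,s.ray(uv,35))
E
```

```text
clock: 8.15
tcp_pos: [611.8, -82.0, 192.1]
tool_rot: [3.135, 0.001, -3.093]
force: [0.9, 1.5, 0.5]
opening: 85.3
grasp_force: 0.0
clock: 8.82
tcp_pos: [579.1, 159.3, 191.9]
tool_rot: [3.14, -0.0, -3.099]
force: [0.4, -1.0, -0.8]
opening: 85.1
grasp_force: 0.0
[-0.01  -0.002  0.328]
725.0 [200.56206897 228.22436782] [434.67566449 161.45596985]
597.0 [248.31546622 189.04801787] [581.36280021 156.28853122]
615.5 [184.24830761 181.97319253] [514.39255428 285.40063993]
```

```bash
python3 -m handwheel '[[[0,0,0,-0.01,0,0.16,-1],[0,0,0,-0.01,0,0.32,-1],[0,0,0,-0.01,0,0.46,-1],[0,0,0,-0.01,0,0.58,-1],[0,0,0,-0.01,0,0.68,-1],[0,0,0,-0.01,0,0.68,-1],[0,0,0,-0.01,0,0.68,-1],[0,0,0,-0.01,0,0.68,0.3],[0,0,0,-0.01,0,0.68,1],[0,0,0,-0.01,0,0.68,1],[0,0,0,-0.01,0,0.68,1],[0,0,0,-0.01,0,0.68,1]]]' 50
```

```text
clock: 9.87
tcp_pos: [583.8, 156.0, 24.2]
tool_rot: [3.14, 0.003, -3.106]
force: [-1.6, 0.8, 8.3]
opening: 42.7
grasp_force: 50.3
```

```bash
python3 -m handwheel '[[[0,0,0,0,0,0,1],[0,0,0,0,0,-0.03,1],[0,0,0,0,0,-0.08,1],[0,0,0,0,0,-0.12,1],[0,0,0,0,0,-0.12,1],[0,0,0,0,0,-0.12,1],[0,0,0,0,0,-0.12,1]]]'; python3 -m handwheel '[[[0,0,0,0,0,0,1],[0,0,0,0,0,0,1]]]';  python3 -m handwheel '[[[0,0,0,0,0,0,1]]]'
```

```text
clock: 10.45
tcp_pos: [582.2, 155.3, 51.8]
tool_rot: [3.142, -0.0, -3.106]
force: [0.0, 0.5, -1.1]
opening: 42.3
grasp_force: 51.2
clock: 10.62
tcp_pos: [581.9, 155.2, 51.1]
tool_rot: [-3.141, -0.001, -3.106]
force: [0.1, -0.1, -1.8]
opening: 42.8
grasp_force: 51.2
clock: 10.7
tcp_pos: [582.0, 155.2, 51.2]
tool_rot: [-3.141, -0.001, -3.106]
force: [-0.6, -0.2, -2.3]
opening: 42.5
grasp_force: 51.2
```

About 150–180 g, so this tin is light. It goes on the board.

```bash
python3 -m handwheel '[[[0,0,0,0,0,-0.12,1],[0,0,0,-0.03,-0.15,-0.24,1],[0,0,0,-0.06,-0.3,-0.24,1],[0,0,0,-0.09,-0.45,-0.24,1],[0,0,0,-0.12,-0.6,-0.24,1],[0,0,0,-0.15,-0.75,-0.24,1],[0,0,0,-0.18,-0.9,-0.24,1],[0,0,0,-0.19,-0.95,-0.24,1],[0,0,0,-0.19,-0.95,-0.24,1]]]'
python3 -m handwheel '[[[0,0,0,0,-0.08,0,1],[0,0,0,0,-0.14,0.1,1],[0,0,0,0,-0.14,0.18,1],[0,0,0,0,-0.14,0.22,1],[0,0,0,0,-0.14,0.22,1],[0,0,0,0,-0.14,0.22,1]]]'
```

```text
clock: 11.45
tcp_pos: [637.9, -87.6, 111.6]
tool_rot: [-3.138, -0.0, -3.114]
force: [-0.7, -0.3, -1.9]
opening: 42.6
grasp_force: 51.7
clock: 11.95
tcp_pos: [639.4, -113.8, 56.4]
tool_rot: [3.141, -0.001, -3.104]
force: [1.0, -0.8, -1.3]
opening: 42.8
grasp_force: 51.7
```

```bash
python3 -m handwheel '[[[0,0,0,0,0,0.015,1],[0,0,0,0,0,0.028,1],[0,0,0,0,0,0.036,1],[0,0,0,0,0,0.036,1]]]'
```

```text
clock: 12.28
tcp_pos: [639.5, -115.0, 47.8]
tool_rot: [3.141, 0.0, -3.106]
force: [-0.0, 0.1, -2.8]
opening: 42.7
grasp_force: 51.7
```

```bash
python3 -m handwheel '[[[0,0,0,0,0,0.008,1],[0,0,0,0,0,0.012,1],[0,0,0,0,0,0.012,1]]]'
```

```text
clock: 12.53
tcp_pos: [640.0, -115.4, 46.3]
tool_rot: [3.141, 0.001, -3.106]
force: [-3.0, 0.2, 8.5]
opening: 42.9
grasp_force: 52.6
```

```bash
python3 -m handwheel '[[[0,0,0,0,0,-0.004,0.2],[0,0,0,0,0,-0.004,-0.4],[0,0,0,0,0,-0.004,-1],[0,0,0,0,0,-0.004,-1],[0,0,0,0,0,-0.004,-1],[0,0,0,0,0,-0.1,-1],[0,0,0,0,0,-0.25,-1],[0,0,0,0,0,-0.4,-1],[0,0,0,0,0,-0.5,-1],[0,0,0,0,0,-0.5,-1]]]'
python3 - <<'E'
from h import *
d=np.array([513.6,288,171])-state()["tcp_pos"];print(toTool(d))
t=Cam("top")
for k,ar,uv in t.blobs((22,60,90),(32,255,255),60):
    p=t.ray(uv,57)
    if 400<p[0]<760 and -240<p[1]<320: print(ar,uv,p)
E
```

```text
clock: 13.37
tcp_pos: [642.6, -116.5, 176.9]
tool_rot: [-3.14, 0.01, -3.106]
force: [0.2, -0.4, 0.9]
opening: 85.5
grasp_force: 0.0
[0.459 1.635 0.016]
193.5 [233.70714901 256.02756245] [433.83295859 166.70703476]
167.5 [177.96218905 223.77512438] [514.30704704 291.87784813]
387.5 [317.41849462 173.39225806] [615.9514722  -36.17398964]
```

```bash
python3 -m handwheel '[[[0,0,0,0.23,0.82,0,-1],[0,0,0,0.23,0.82,0,-1],[0,0,0,0.23,0.82,0,-1],[0,0,0,0.23,0.82,0,-1],[0,0,0,0.23,0.82,0,-1],[0,0,0,0.23,0.82,0,-1]]]'
python3 -m handwheel '[[[0,0,0,0.23,0.82,0,-1],[0,0,0,0.23,0.82,0,-1],[0,0,0,0.23,0.82,0,-1],[0,0,0,0.23,0.82,0,-1],[0,0,0,0.23,0.82,0,-1],[0,0,0,0.23,0.82,0,-1],[0,0,0,0.23,0.82,0,-1],[0,0,0,0.23,0.82,0,-1]]]'
python3 - <<'E'
from h import *
d=np.array([513.6,288,23])-state()["tcp_pos"];print(toTool(d))
E
```

```text
clock: 13.92
tcp_pos: [571.6, 97.9, 168.1]
tool_rot: [3.137, -0.004, -3.094]
force: [1.0, 1.1, -0.1]
opening: 85.3
grasp_force: 0.0
clock: 14.58
tcp_pos: [509.5, 290.2, 168.6]
tool_rot: [-3.14, -0.001, -3.105]
force: [-0.0, -1.2, -1.2]
opening: 85.5
grasp_force: 0.0
[-0.017 -0.009  0.582]
```

```bash
python3 -m handwheel '[[[0,0,0,-0.016,-0.01,0.14,-1],[0,0,0,-0.016,-0.01,0.28,-1],[0,0,0,-0.016,-0.01,0.42,-1],[0,0,0,-0.016,-0.01,0.52,-1],[0,0,0,-0.016,-0.01,0.58,-1],[0,0,0,-0.016,-0.01,0.58,-1],[0,0,0,-0.016,-0.01,0.58,0.3],[0,0,0,-0.016,-0.01,0.58,1],[0,0,0,-0.016,-0.01,0.58,1],[0,0,0,-0.016,-0.01,0.58,1],[0,0,0,-0.016,-0.01,0.58,1],[0,0,0,-0.016,-0.01,0.58,1]]]' 50
python3 -m handwheel '[[[0,0,0,0,0,0,1],[0,0,0,0,0,-0.03,1],[0,0,0,0,0,-0.08,1],[0,0,0,0,0,-0.12,1],[0,0,0,0,0,-0.12,1],[0,0,0,0,0,-0.12,1],[0,0,0,0,0,-0.12,1]]]'; python3 -m handwheel '[[[0,0,0,0,0,0,1],[0,0,0,0,0,0,1]]]';  python3 -m handwheel '[[[0,0,0,0,0,0,1]]]'
```

```text
clock: 15.58
tcp_pos: [515.5, 288.2, 26.8]
tool_rot: [3.14, 0.003, -3.106]
force: [-0.6, -2.1, 7.0]
opening: 43.0
grasp_force: 51.2
clock: 16.17
tcp_pos: [513.9, 288.0, 54.8]
tool_rot: [3.141, -0.0, -3.106]
force: [-0.5, 0.4, -1.9]
opening: 43.0
grasp_force: 51.2
clock: 16.33
tcp_pos: [513.7, 287.7, 54.2]
tool_rot: [-3.141, -0.001, -3.106]
force: [-0.9, -0.2, -1.3]
opening: 43.5
grasp_force: 51.2
clock: 16.42
tcp_pos: [513.8, 287.7, 54.2]
tool_rot: [-3.141, -0.001, -3.106]
force: [0.6, -0.1, -0.7]
opening: 43.3
grasp_force: 51.2
```

Also light (about 1.3 N), so it goes on the board too.

```bash
python3 -m handwheel '[[[0,0,0,0,0,-0.14,1],[0,0,0,0,-0.1,-0.26,1],[0,0,0,0,-0.25,-0.26,1],[0,0,0,0,-0.4,-0.26,1],[0,0,0,0,-0.55,-0.26,1],[0,0,0,0,-0.7,-0.26,1],[0,0,0,0,-0.82,-0.26,1],[0,0,0,0,-0.82,-0.26,1]]]'
python3 -m handwheel '[[[0,0,0,0,-0.15,0,1],[0,0,0,0,-0.3,0,1],[0,0,0,0,-0.45,0,1],[0,0,0,0,-0.6,0,1],[0,0,0,0,-0.72,0,1],[0,0,0,0,-0.8,0,1],[0,0,0,0,-0.8,0.1,1],[0,0,0,0,-0.8,0.18,1],[0,0,0,0,-0.8,0.21,1],[0,0,0,0,-0.8,0.21,1],[0,0,0,0,-0.8,0.21,1]]]'
```

```text
clock: 17.08
tcp_pos: [521.6, 74.5, 120.0]
tool_rot: [-3.138, 0.0, -3.116]
force: [0.1, -0.7, -1.2]
opening: 43.2
grasp_force: 51.8
clock: 18.0
tcp_pos: [528.5, -116.4, 67.4]
tool_rot: [-3.142, -0.001, -3.105]
force: [-0.7, 0.8, -1.3]
opening: 42.8
grasp_force: 51.8
```

Next I lower it from 67 to about 50.

```bash
python3 -m handwheel '[[[0,0,0,0,0,0.03,1],[0,0,0,0,0,0.05,1],[0,0,0,0,0,0.062,1],[0,0,0,0,0,0.066,1],[0,0,0,0,0,0.066,1]]]'; python3 -m handwheel '[[[0,0,0,0,0,0.006,1],[0,0,0,0,0,0.008,1],[0,0,0,0,0,0.008,1]]]'
```

```text
clock: 18.42
tcp_pos: [528.4, -116.7, 50.6]
tool_rot: [3.142, -0.0, -3.106]
force: [-0.6, -0.5, -1.8]
opening: 43.7
grasp_force: 51.8
clock: 18.67
tcp_pos: [528.6, -116.8, 48.9]
tool_rot: [-3.142, 0.0, -3.106]
force: [0.6, -0.1, -1.7]
opening: 42.8
grasp_force: 51.8
```

```bash
python3 -m handwheel '[[[0,0,0,0,0,0.006,1],[0,0,0,0,0,0.006,1],[0,0,0,0,0,0.006,1]]]'
```

```text
clock: 18.92
tcp_pos: [528.9, -116.9, 48.8]
tool_rot: [3.141, 0.001, -3.106]
force: [-6.8, 1.0, 14.2]
opening: 43.2
grasp_force: 53.3
```

```bash
python3 -m handwheel '[[[0,0,0,0,0,-0.005,0.2],[0,0,0,0,0,-0.005,-0.4],[0,0,0,0,0,-0.005,-1],[0,0,0,0,0,-0.005,-1],[0,0,0,0,0,-0.005,-1],[0,0,0,0,0,-0.1,-1],[0,0,0,0,0,-0.25,-1],[0,0,0,0,0,-0.4,-1],[0,0,0,0,0,-0.5,-1],[0,0,0,0,0,-0.5,-1]]]'
python3 - <<'E'
from h import *
print(toTool(np.array([434,163,178])-state()["tcp_pos"]))
E
python3 -m handwheel '[[[0,0,0,0.13,0.55,0,-1],[0,0,0,0.13,0.55,0,-1],[0,0,0,0.13,0.55,0,-1],[0,0,0,0.13,0.55,0,-1],[0,0,0,0.13,0.55,0,-1]]]'
python3 - <<'E'
from h import *
print(toTool(np.array([434,163,178])-state()["tcp_pos"]))
E
```

```text
clock: 19.75
tcp_pos: [531.6, -117.8, 178.2]
tool_rot: [-3.141, 0.009, -3.106]
force: [1.0, -0.1, 0.1]
opening: 85.2
grasp_force: 0.0
[ 0.351  1.136 -0.003]
clock: 20.17
tcp_pos: [489.8, 25.1, 171.6]
tool_rot: [3.14, -0.001, -3.098]
force: [0.3, 0.2, -0.1]
opening: 85.4
grasp_force: 0.0
[ 0.199  0.561 -0.024]
```

```bash
python3 -m handwheel '[[[0,0,0,0.2,0.56,0,-1],[0,0,0,0.2,0.56,0,-1],[0,0,0,0.2,0.56,0,-1],[0,0,0,0.2,0.56,0,-1],[0,0,0,0.2,0.56,0,-1],[0,0,0,0.2,0.56,0,-1],[0,0,0,0.2,0.56,0,-1]]]'
python3 - <<'E'
from h import *
print(toTool(np.array([434,163,23])-state()["tcp_pos"]))
s=Cam("scene");cv2.imwrite("pics/b.png",cv2.resize(s.img[120:320,140:440],None,fx=2.5,fy=2.5)[:,:,::-1])
E
```

```text
clock: 20.75
tcp_pos: [436.7, 156.3, 172.0]
tool_rot: [-3.141, -0.0, -3.107]
force: [0.9, 0.2, 0.3]
opening: 85.5
grasp_force: 0.0
[0.01  0.028 0.596]
```

View pics/b.png

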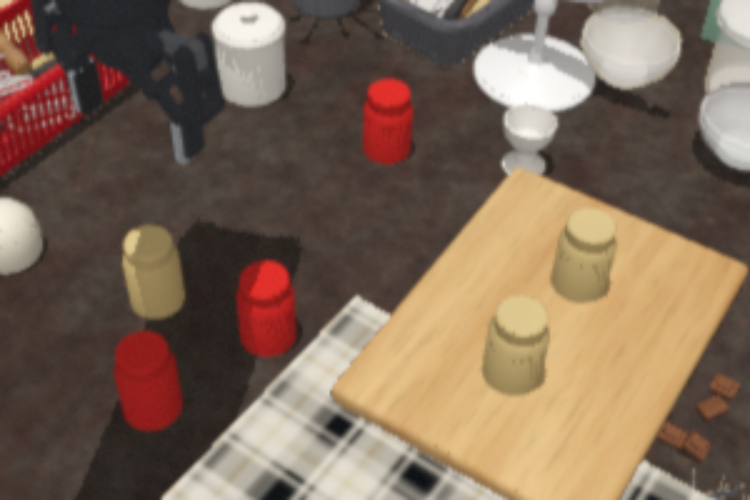

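Both light tins stand upright on the clear board at crop (583,255) and (515,345). The chips are off to the right, and the bystanders look unmoved. Next is the third tin.

```bash
python3 -m handwheel '[[[0,0,0,0.01,0.028,0.14,-1],[0,0,0,0.01,0.028,0.28,-1],[0,0,0,0.01,0.028,0.42,-1],[0,0,0,0.01,0.028,0.52,-1],[0,0,0,0.01,0.028,0.59,-1],[0,0,0,0.01,0.028,0.59,-1],[0,0,0,0.01,0.028,0.59,0.3],[0,0,0,0.01,0.028,0.59,1],[0,0,0,0.01,0.028,0.59,1],[0,0,0,0.01,0.028,0.59,1],[0,0,0,0.01,0.028,0.59,1],[0,0,0,0.01,0.028,0.59,1]]]' 80
python3 -m handwheel '[[[0,0,0,0,0,0,1],[0,0,0,0,0,-0.03,1],[0,0,0,0,0,-0.08,1],[0,0,0,0,0,-0.12,1],[0,0,0,0,0,-0.12,1],[0,0,0,0,0,-0.12,1],[0,0,0,0,0,-0.12,1]]]'; python3 -m handwheel '[[[0,0,0,0,0,0,1],[0,0,0,0,0,0,1]]]'
```

```text
clock: 21.8
tcp_pos: [434.8, 164.3, 26.8]
tool_rot: [3.141, 0.003, -3.107]
force: [-2.8, -3.8, 9.2]
opening: 42.1
grasp_force: 80.5
clock: 22.38
tcp_pos: [433.1, 164.5, 54.5]
tool_rot: [-3.142, -0.0, -3.106]
force: [0.1, -0.0, -5.7]
opening: 41.9
grasp_force: 82.4
clock: 22.55
tcp_pos: [433.0, 164.3, 54.2]
tool_rot: [-3.141, -0.001, -3.106]
force: [0.4, 0.7, -5.2]
opening: 42.4
grasp_force: 82.4
```

This one is the full tin (about 5.5 N). I'll raise it 200 mm.

```bash
python3 -m handwheel '[[[0,0,0,-0.02,0,-0.08,1],[0,0,0,-0.06,0,-0.18,1],[0,0,0,-0.1,0,-0.28,1],[0,0,0,-0.14,0,-0.38,1],[0,0,0,-0.16,0,-0.48,1],[0,0,0,-0.16,0,-0.58,1],[0,0,0,-0.16,0,-0.68,1],[0,0,0,-0.16,0,-0.76,1],[0,0,0,-0.16,0,-0.8,1],[0,0,0,-0.16,0,-0.8,1],[0,0,0,-0.16,0,-0.8,1],[0,0,0,-0.16,0,-0.8,1]]]'
python3 -m handwheel '[[[0,0,0,0,0,0,1],[0,0,0,0,0,0,1],[0,0,0,0,0,0,1]]]'
python3 - <<'E'
from h import *
t=Cam("top");s=Cam("scene")
cv2.imwrite("pics/end.png",np.hstack([cv2.resize(c.img,(400,300)) for c in(s,t)])[:,:,::-1])
E
```

```text
clock: 23.55
tcp_pos: [472.6, 165.7, 252.9]
tool_rot: [-3.14, -0.003, -3.106]
force: [-1.0, -0.4, -5.6]
opening: 42.0
grasp_force: 83.0
clock: 23.8
tcp_pos: [473.1, 165.8, 253.9]
tool_rot: [-3.141, -0.001, -3.106]
force: [-0.0, -0.3, -5.9]
opening: 41.6
grasp_force: 83.0
```

View pics/end.png

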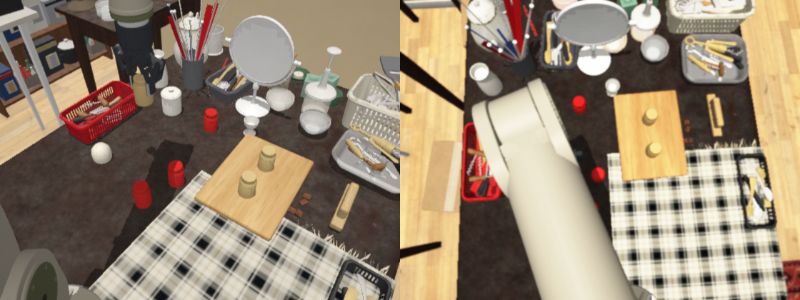

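The final views show the board clear with two tins on it (scene (267,158) and (248,184)). The scraper stands on the table at (345,206), the chips are beside the board, the full tin is held up at (145,92), and the bystanders are in place.

```bash
python3 -c "from bench import close_job;print(close_job())"
```

```text
the job is handed in; nothing more can be done
None
```

Job handed in at about 24 s: the four chips are off the board, the scraper stands on the table, the two light tins stand on the board, and the full tin (about 550–600 g) is held upright with its foot about 22 cm above the table.

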